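Clear the fixture and hold the offset lever level over it

ROBOT

A 6-joint arm with a two-finger parallel gripper is mounted at the origin on the work surface. World frame = base frame: x ahead of the robot, y to its left, z up, the work surface at z = 0. Lengths are in m, angles in degrees, forces in N, time in s.
With the tool pointing down it reaches from about 0.275 to 0.85 m from the base axis. Payload 19 kg.
Tool frame: the origin (TCP) lies where the fingers leave the gripper's body, on its centre line; the fingertips stand 73 mm ahead of it and the grasp point (between the pads) lies 54 mm ahead of it; z points along the fingers, y is the line along which they close (so a half turn about z gives the same grasp; the last joint's range is limited). The gripper opens to 85 mm and grips with 20 to 120 N. Pads are 22 mm wide; open, the fingers measure 114 mm over their backs; the gripper's body (76 mm by 85 mm) begins 54 mm behind the grasp point. The pads swing forward as they close: fully open they stand 13 mm farther back than shut.
Start: joints at [-81.704, 8.623, 82.357, -0, 89.026, -7.678], TCP at [0.158, -0.553, 0.304] pointing down, gripper open.
Joint ranges: [-160.23, 160.23], [-39.13, 120.54], [6.94, 153.29], [-79.49, 259.48], [9.18, 160.14], [-161.06, 161.06]. Speed limits (degrees/s): [108.29, 108.29, 127.2, 172.46, 172.46, 172.46].

INTERFACE

Orientations are given as [roll, pitch, yaw] about the fixed x, y, z axes, in that order (R = Rz(yaw) Ry(pitch) Rx(roll)).
In Python, from station import bot, camera, get_calibration gives the robot as it stands. The module is installed in compiled form; this text tells all that it offers.
- The arm moves only by the tool drive_tool, never from a script. Its argument "moves" is a list of rows, each a list of 6 numbers: the shift along the tool's x, y, z in cm, then the turn, a rotation vector about the tool's x, y, z in degrees. In form: [[x, y, z, rx, ry, rz], ...]. A call has 1 to 20 rows; each row shifts and turns the commanded pose from where the row before left it, along the tool's axes as they then stand; what a row does not reach is not made up. A row lasts 1/10 s, in which the tool goes at most 50 mm and 8.59 degrees, less where a joint would pass 70% of its speed; a pose out of reach is approached as far as the arm can. A call with a gripper value outside its range is refused whole. "grip" is the closure, from -1 (fully open) to 1 (shut), set as the call begins (left out, the last holds). The fingers move at their own pace and stop on an object; "grip_force" is the grip in N (left out, the last holds). Time passes only in rows, so rows that do not move let the fingers close. It gives the time, the measured TCP pose, the force, the opening and the grip force at its end, in the units of the state.
- bot.get_state(): the state, without advancing time (a new reading comes with each control period).
- camera(name): name is "scene" or "top" or "wrist"; returns (picture, depth): 480x640x3 uint8, red, green, blue; 480x640 float32, m along the optical axis (not along the pixel's ray), 0 where there is no reading.
- get_calibration(name): a dict with "fx", "fy", "cx", "cy" (pixels), "k1" (the pictures are not rectified: a ray, as slopes to the right and down, at radius r is drawn at 1 + k1 r^2 times it, then the intrinsics apply), "rvec" (rotation vector, rad) and "tvec" (3), from world to camera coordinates, as OpenCV has them. Camera axes: x right, y down, z forward; pixel columns grow to the right and rows downward; lengths in m; the calibration is good to about 2 mm. A picture is of the moment at which its call begins: read the wrist's pose just before it. get_calibration takes no time and is no camera call; for the wrist camera it gives the pose at the moment of the call.
- bot.job_done(): hands the job in; it is judged then, once.
The state is a dict: "clock": time; "q": joint angles; "qvel": joint speeds; "effort": joint torques, N m; "tool_pos": TCP position; "eef_rot": TCP orientation; "ft_force": force on the tool from outside, world axes, zero at the start; "ft_torque": the same for the moment, N m; "grip_width": finger opening in m; "gripper_force": force on a finger pad.
Only numpy, scipy, OpenCV 4.12 (cv2) and the standard library are available. Lean on these libraries where they do the work, as an engineer would, in place of code of your own. Each camera call takes 0.05 s, during which the arm holds its last target. There are 200 camera calls.

TASK

Someone left a roll of green tape on the steel assembly fixture: put it into the open drawer of the small cabinet and let go of it. Then pick up the blue cast lever from the bench by its balance point, the yellow band, keeping it level, and hold it still and level with its underside about 5 cm above the tops of the fixture's stud and pin, its big hub centred over the stud and its small end centred over the pin on the red pad. Finish while still holding it there (do not set it down), and do not disturb the other things on the bench.

Things in the scene. Friction and masses are not known exactly. Their poses are not given: they have to be found in the camera images.
- tape_center (a point): centre (half-way up) of the roll of green masking tape: a solid upright disc 56 mm in diameter and 30 mm high, 40 to 85 g, lying flat on the fixture's plate between stud and pin; its z axis points up
- tape: the same roll of tape; origin at the centre of its underside
- drawer_front (a point): point in the open drawer (red front, plywood inside): middle of the inner face of its front panel, at the level of the drawer floor (22 mm above the bench). Its x axis points from the front panel into the drawer, towards the cabinet, y along the front panel, z up. The drawer is 174 mm deep (x) and 208 mm wide (y) inside, its side walls stand 56 mm above its floor; the red front panel's top is about 88 mm above the bench, with a bar handle 35 mm out on its outer face
- cab_lip (a point): middle of the front top edge of the small grey drawer cabinet (250 mm wide, top 100 mm above the bench), same axes as drawer_front. Only the part of the drawer between its front panel and this edge (about 120 to 140 mm) is open to above; the rest lies under the cabinet's top. The drawer slides on its runners with about 1 N of friction
- lever_balance (a point): balance point (centre of mass) of the loose blue cast-metal offset lever, marked by a yellow band (30 mm long) around its straight arm, 21 mm above the lever's underside. x axis along the arm from the big hub to the small end, z up. The arm is 16 mm wide and 22 mm high, its underside 10 mm above the lever's underside, and runs straight between hub and small end; the whole lever is 203 mm long and weighs 0.6 to 0.85 kg
- lever: the same lever; origin on its underside, right below the balance point, same axes; it lies flat on the bench
- lever_hub (a point): centre of the underside of the lever's big hub (46 mm in diameter, 36 mm high, with an 18 mm bore), 55 mm from the balance point
- lever_eye (a point): centre of the underside of the lever's small round end (30 mm in diameter, 36 mm high), 110 mm from the balance point on the side away from the hub
- fixture: steel assembly fixture fixed to the bench: plate 240 x 70 x 15 mm; its origin lies at bench level on the line from stud to pin, 55 mm from the stud and 110 mm from the pin; x points from stud to pin, z up
- stud_tip (a point): top of the fixture's thick brass stud (12 mm in diameter), 45 mm above the bench and 30 mm above the plate; x points along the plate from stud to pin, z up
- pin_tip (a point): top of the fixture's thin brass pin (8 mm in diameter) on the red pad, 45 mm above the bench, 165 mm from the stud
- can_red: bystander: red spray can, 66 mm in diameter, 190 mm high, origin at its base
- can_black: bystander: black spray can, 66 mm in diameter, 190 mm high, origin at its base
- tub: bystander: white open tub, 100 mm in diameter, 100 mm high, origin at its base
- jar: bystander: amber jar with black cap, 70 mm in diameter, 70 mm high, origin at its base
- brush: bystander: paint brush lying on the bench
- wrench: bystander: wrench lying on the bench
- offcut: bystander: wood offcut 110 x 50 x 19 mm, origin at the centre of its underside
Things that resemble listed ones, but are neither listed nor needed, are in the scene too. There is more than one size of the lever; the job needs the middle-sized.

How it is judged (in metres and radians):
On the way, in this order (a step that is already met when the one before it is completed fails the run):
1. the roll of tape lies in the open drawer, let go and at rest (x of tape_center in the frame of drawer_front between 0.02 and 0.155 m and y of tape_center in the frame of drawer_front between -0.085 and 0.085 m and z of tape_center in the frame of drawer_front between 0.005 and 0.045 m and contact force between the fingers and tape below 0.1 N and linear speed of tape below 0.03 m/s), for 0.2 s.
2. the lever is lifted level off the bench, gripped at its balance point (angle between lever_balance's own z axis and vertical below 0.12 rad and distance between the grasp point and lever_balance below 0.025 m and contact force between the fingers and lever above 2 N and height (world z) of lever_balance above 0.06 m), for 0.2 s.
At the end, for the whole second after the job is handed in: tape in the drawer, released; lever gripped within 25 mm of its balance point, still, level within 0.12 rad, clear of the fixture, hub underside 25 to 85 mm above the stud tip, hub within 15 mm of the stud and small end within 20 mm of the pin, seen from above (x of tape_center in the frame of drawer_front between 0.02 and 0.155 m and y of tape_center in the frame of drawer_front between -0.085 and 0.085 m and z of tape_center in the frame of drawer_front between 0.005 and 0.045 m and contact force between the fingers and tape below 0.1 N and angle between lever_balance's own z axis and vertical below 0.12 rad and distance between the grasp point and lever_balance below 0.025 m and contact force between the fingers and lever above 2 N and horizontal distance between lever_hub and stud_tip below 0.015 m and horizontal distance between lever_eye and pin_tip below 0.02 m and z of lever_hub in the frame of stud_tip between 0.025 and 0.085 m and contact force between lever and fixture below 0.1 N and linear speed of lever below 0.02 m/s and angular speed of lever below 0.15 rad/s); the arm keeps its last pose, push and grip.
It fails at once if the lever is tipped more than 0.35 rad (20 degrees) (angle between lever_balance's own z axis and vertical above 0.35 rad).
It fails at once if a bystander is moved more than 30 mm (distance of any of can_red, can_black, tub, jar, brush, wrench, offcut from where it was at the start of the episode above 0.03 m).
It also fails if it takes over 58 s, if anything falls off the work surface, if the arm or the gripper's body presses on something with over 40 N, if the wrist force passes 120 N, or if a joint passes its speed limit or range.

## Working session

There is one attempt and no reset: what is moved stays moved. The work goes in short steps, Python scripts to look and compute and a tool call to move; the robot and the scene stay as the last step left them, time stands still between calls to the robot, and variables do not carry over. Pictures are saved under pics/ and viewed, at most 10 in all, crops included, and the job is handed in when it is done.

Besides the shell and the picture viewer there is one more tool, called after "Request:" as name(argument=value, ...), one argument or row to a line, values as JSON. drive_tool: Moves the arm, as the interface text tells. Its arguments: {"type":"object","properties":{"moves":{"type":"array","items":{"type":"array","items":{"type":"number"}}},"grip":{"type":"number"},"grip_force":{"type":"number"}},"required":["moves"]}

```bash
mkdir -p pics && cat > h.py <<'E'
import numpy as np, cv2
from station import bot, camera, get_calibration
def shot(n):
    c=get_calibration(n); im,d=camera(n); np.savez(f'{n}.npz',im=im,d=d,**{k:np.array(v) for k,v in c.items()}); return im,d,c
def load(n):
    z=np.load(f'{n}.npz'); return z['im'],z['d'],z
def cloud(d,c):
    h,w=d.shape; u,v=np.meshgrid(np.arange(w),np.arange(h))
    K=np.array([[c['fx'],0,c['cx']],[0,c['fy'],c['cy']],[0,0,1.]],float)
    p=cv2.undistortPoints(np.stack([u,v],-1).reshape(-1,1,2).astype(np.float64),K,np.array([float(c['k1']),0,0,0])).reshape(h,w,2)
    P=np.dstack([p*d[...,None],d]); R=cv2.Rodrigues(np.array(c['rvec'],float))[0]
    W=(P-np.array(c['tvec'],float).reshape(3))@R; W[d<=0]=np.nan; return W
def save(n,im): cv2.imwrite(f'pics/{n}.png',im[...,::-1])
E
python3 - <<'E'
from h import *
for n in('top','scene'):
    im,d,c=shot(n); save(n+'0',im)
s=bot.get_state(); print(s)
E
```

```text
{'clock': 0.1, 'q': array([-8.17051655e+01,  8.64769216e+00,  8.23884213e+01,  9.90591404e-04,
        8.90256006e+01, -7.67833191e+00]), 'qvel': array([-0.02355799, -0.05637188, -0.1326373 ,  0.07363651,  0.06497454,
       -0.01321197]), 'effort': array([ 2.85881135e-03, -7.14382267e+01, -5.71800363e+01, -2.32109933e-04,
        7.00545716e-03,  2.04413732e-05]), 'tool_pos': array([ 0.15819096, -0.55266815,  0.30334764]), 'eef_rot': array([-1.79938972e+02, -9.22724005e-03,  1.59731441e+01]), 'ft_force': array([-0.6463965 , -0.38605843, -0.65688193]), 'ft_torque': array([ 0.02562229,  0.00284891, -0.03012479]), 'gripper_force': 0.0, 'grip_width': 0.08546872330970814}
```

View pics/top0.png

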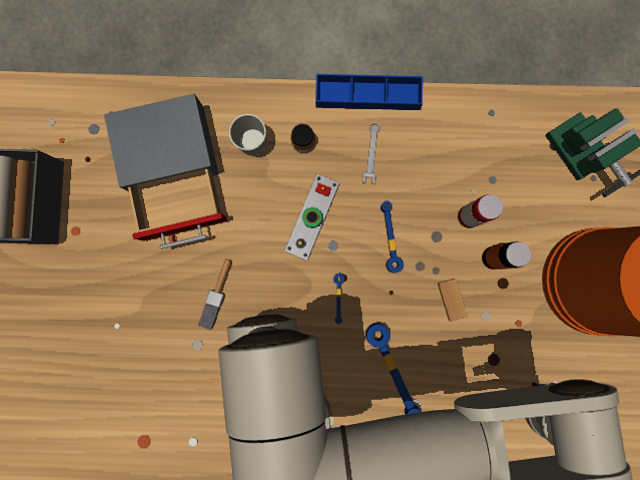

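View pics/scene0.png

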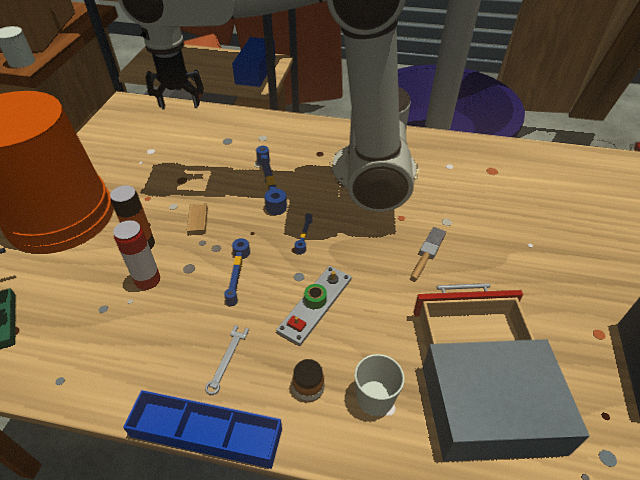

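Top view: tape at (312,217) between stud (300,243) and pin pad (323,189). Drawer opening is around (180,205), and the red front runs from (135,237) to (225,218). There are three levers: mid (390,237), small (340,297) and large (393,370). The middle one should be 203 mm long, so I'll measure all three.

```bash
cat > m.py <<'E'
from h import *
im,d,c=load('top'); W=cloud(d,c)
hsv=cv2.cvtColor(im,cv2.COLOR_RGB2HSV); H,S,V=[hsv[...,i].astype(int) for i in range(3)]
def box(u0,u1,v0,v1):
    m=np.zeros(d.shape,bool); m[v0:v1,u0:u1]=1; return m&np.isfinite(W[...,2])
blue=(H>100)&(H<130)&(S>110)&(V>40); yel=(H>15)&(H<32)&(S>170)&(V>110)
def rep(n,m):
    p=W[m]; print(n,m.sum(),'mean',p.mean(0).round(4),'zmax',np.nanpercentile(p[:,2],95).round(4)); return p
for n,b in dict(mid=(375,410,195,280),small=(325,355,268,328),big=(360,425,315,418)).items():
    p=rep(n+' blue',box(*b)&blue&(W[...,2]>.012)); 
    q=p[:,:2]-p[:,:2].mean(0); w,v=np.linalg.eigh(q.T@q); t=q@v[:,1]; print('  len',np.ptp(t),'dir',v[:,1],'ends',p[t.argmin()],p[t.argmax()])
    m=box(*b)&yel&(W[...,2]>.012)
    if m.sum(): rep('  yel',m)
g=rep('tape',box(290,335,200,235)&(H>40)&(H<85)&(S>80)&(W[...,2]>.035)); print(cv2.minEnclosingCircle(g[:,:2].astype(np.float32)))
print('tape z', np.percentile(g[:,2],[10,50,90]))
rep('redpad',box(310,340,175,200)&((H<8)|(H>172))&(S>150))
st=box(288,345,170,265)&(W[...,2]>.008)&(W[...,2]<.022)&(S<60)
p=rep('plate',st); print(cv2.minAreaRect(p[:,:2].astype(np.float32)))
p=rep('stud',box(290,312,232,254)&(W[...,2]>.03)); 
b=box(310,340,175,200)&(W[...,2]>.025)
if b.sum(): rep('pin',b)
p=rep('front',box(125,235,205,245)&((H<8)|(H>172))&(S>150)&(W[...,2]>.08)); print(cv2.minAreaRect(p[:,:2].astype(np.float32)), cv2.boxPoints(cv2.minAreaRect(p[:,:2].astype(np.float32))))
p=rep('cab',box(95,225,90,190)&(W[...,2]>.094)&(W[...,2]<.108)); print(cv2.boxPoints(cv2.minAreaRect(p[:,:2].astype(np.float32))))
rep('floor',box(165,200,192,208)); print('brush/wrench/tub', W[295,215],W[155,372],W[133,248])
E
python3 m.py
python3 - <<'E'
from h import *
im,_,_=load('top'); a=cv2.resize(im[165:335,275:425],None,fx=3.5,fy=3.5,interpolation=cv2.INTER_CUBIC); save('crop1',a)
E
```

```text
mid blue 424 mean [ 0.5154 -0.2924  0.0345] zmax 0.0403
  len 0.19888848542807847 dir [-0.98707412 -0.16026439] ends [ 0.62408728 -0.27950157  0.03533219] [ 0.42677729 -0.30526464  0.03519057]
  yel 63 mean [ 0.5025 -0.2947  0.0333] zmax 0.0368
small blue 147 mean [ 0.3607 -0.1509  0.0242] zmax 0.03
  len 0.13544486052791196 dir [-0.99986643 -0.0163437 ] ends [ 0.41979218 -0.15377159  0.02784789] [ 0.28429914 -0.15193066  0.02074467]
  yel 22 mean [ 0.3689 -0.1507  0.0224] zmax 0.0262
big blue 739 mean [ 0.1842 -0.2934  0.0478] zmax 0.0538
  len 0.2584688756914464 dir [-0.89643626 -0.44317269] ends [ 0.28029424 -0.24458078  0.03788673] [ 0.05460957 -0.37129652  0.04584099]
tape 154 mean [ 0.5724 -0.0707  0.0454] zmax 0.0497
((0.5733760595321655, -0.07048296928405762), 0.02716338448226452)
tape z [0.04158123 0.04534244 0.04880264]
redpad 104 mean [ 0.6533 -0.0995  0.0271] zmax 0.0335
plate 1451 mean [ 0.5734 -0.0673  0.0154] zmax 0.0205
((0.568257749080658, -0.09516292810440063), (0.12586967647075653, 0.2386203408241272), 69.52943420410156)
stud 16 mean [ 0.5018 -0.0393  0.0436] zmax 0.0476
pin 107 mean [ 0.6561 -0.0978  0.0303] zmax 0.0449
front 473 mean [0.5337 0.2883 0.0874] zmax 0.0922
((0.5339232087135315, 0.2893151640892029), (0.014628509990870953, 0.24439400434494019), 15.233048439025879) [[0.49475917 0.40529698]
 [0.5589727  0.16948976]
 [0.5730872  0.17333335]
 [0.5088737  0.4091406 ]]
cab 6879 mean [0.762  0.3501 0.1002] zmax 0.1045
[[0.6293382  0.44670522]
 [0.6955102  0.20214087]
 [0.89628476 0.2564646 ]
 [0.83011276 0.50102895]]
floor 559 mean [0.6145 0.2975 0.0224] zmax 0.0268
brush/wrench/tub [0.34894944 0.19208736 0.02257564] [ 0.7613491  -0.23745359  0.00542239] [0.81626091 0.12172772 0.00522978]
```

View pics/crop1.png

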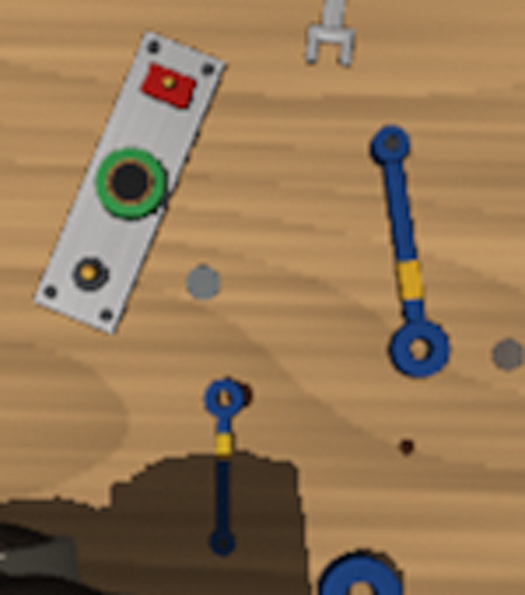

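The lever at (390,237) measures about 0.20 m, against 0.135 and 0.26+ for the others, so that's the one. Stud to pin measures 0.165 m as specified, and the drawer opening is 0.126 m. Next I'll move above the tape and look with the wrist camera.

Request:
drive_tool(
  moves=[
    [0, 0, 0, 0, 0, 7.4],
    [0, 0, 0, 0, 0, 7.4],
    [0, 0, 0, 0, 0, 7.4],
    [0, 0, 0, 0, 0, 7.4],
    [0, 0, 0, 0, 0, 7.3],
    [1.35, -3.74, 0, 0, 0, 0],
    [1.35, -3.74, 0, 0, 0, 0],
    [1.35, -3.74, 0, 0, 0, 0],
    [1.35, -3.74, 0, 0, 0, 0],
    [1.35, -3.74, 0, 0, 0, 0],
    [1.35, -3.74, 0, 0, 0, 0],
    [1.35, -3.74, 0, 0, 0, 0],
    [1.35, -3.74, 0, 0, 0, 0],
    [1.35, -3.74, 0, 0, 0, 0],
    [1.35, -3.74, 0, 0, 0, 0],
    [1.35, -3.74, 0, 0, 0, 0],
    [1.35, -3.74, 0, 0, 0, 0],
    [1.35, -3.74, 0, 0, 0, 0],
    [1.35, -3.74, 0, 0, 0, 0],
  ],
  grip=-1,
)

```text
clock: 2.0
tool_pos: [0.5226, -0.1297, 0.3037]
eef_rot: [-180.0, 0.0, -20.9]
ft_force: [1.0, -0.7, 0.6]
grip_width: 0.0851
gripper_force: 0.0
```

Request:
drive_tool(
  moves=[
    [1.35, -3.74, 0, 0, 0, 0],
    [1.35, -3.74, 0, 0, 0, 0],
    [0, 0, 2, 0, 0, 0],
    [0, 0, 2, 0, 0, 0],
    [0, 0, 2, 0, 0, 0],
    [0, 0, 2, 0, 0, 0],
    [0, 0, 0, 0, 0, 0],
    [0, 0, 0, 0, 0, 0],
  ],
)

```text
clock: 2.8
tool_pos: [0.5737, -0.071, 0.2242]
eef_rot: [-180.0, 0.0, -20.9]
ft_force: [0.6, 1.1, 0.4]
grip_width: 0.0857
gripper_force: 0.0
```

```bash
cat >> h.py <<'E'
def go(pos,yaw):
    s=bot.get_state(); p=s['tool_pos']; y0=s['eef_rot'][2]; a=np.radians(yaw); D=np.array(pos)-p
    xt=np.array([np.cos(a),np.sin(a),0]); yt=np.array([np.sin(a),-np.cos(a),0])
    print('from',p.round(4),s['eef_rot'].round(2),'first turn rz',round((y0-yaw+180)%360-180,2),'then cm',(100*np.array([D@xt,D@yt,-D[2]])).round(2),'t',s['clock'])
E
python3 - <<'E'
from h import *
im,d,c=shot('wrist'); save('w1',im)
go([.5734,-.0705,.092],-20.9)
E
```

```text
from [ 0.574  -0.0711  0.2249] [-1.7999e+02 -5.0000e-02 -2.0930e+01] first turn rz -0.03 then cm [-0.07 -0.03 13.29] t 2.85
```

View pics/w1.png

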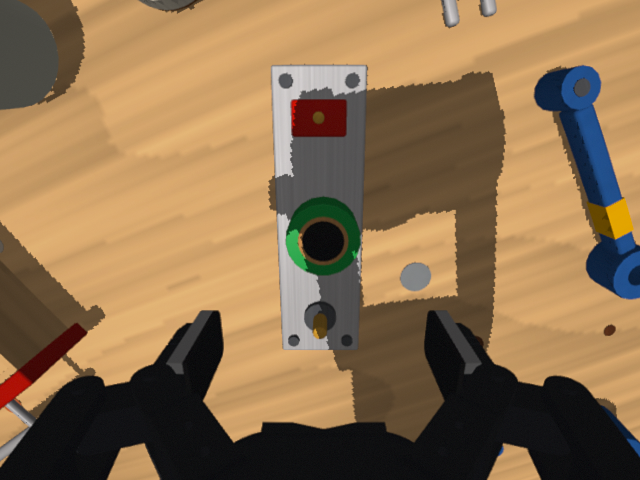

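The wrist view shows the tape at (323,236), stud tip near (320,322) and pin (318,117), well centred between the fingers. I'll measure these from here.

```bash
python3 - <<'E'
from h import *
im,d,c=load('wrist'); W=cloud(d,c); hsv=cv2.cvtColor(im,cv2.COLOR_RGB2HSV); H,S,V=[hsv[...,i].astype(int) for i in range(3)]
Z=W[...,2]; b=np.zeros(d.shape,bool); b[190:285,275:370]=1
p=W[b&(H>40)&(H<85)&(S>80)&(Z>.038)]; print('tape',len(p),cv2.minEnclosingCircle(p[:,:2].astype(np.float32)),np.median(p[:,2]))
for n,(u0,u1,v0,v1) in dict(stud=(300,340,298,345),pin=(305,332,105,130)).items():
    b=np.zeros(d.shape,bool); b[v0:v1,u0:u1]=1; q=W[b&(Z>.04)&(Z<.05)]; print(n,len(q),np.median(q,0).round(4) if len(q) else np.nanmax(Z[b]))
p=W[280:340,285:290].reshape(-1,3); print('plate z',np.nanmedian(p[:,2]))
E
```

```text
tape 2339 ((0.5737890601158142, -0.07008789479732513), 0.027945343405008316) 0.044882496492616046
stud 173 [ 0.5028 -0.0404  0.0444]
pin 116 [ 0.6549 -0.0981  0.0448]
plate z 0.01492234376556666
```

Request:
drive_tool(
  moves=[
    [0, -0.1, 2, 0, 0, 0],
    [0, 0, 2, 0, 0, 0],
    [0, 0, 2, 0, 0, 0],
    [0, 0, 2, 0, 0, 0],
    [0, 0, 2, 0, 0, 0],
    [0, 0, 1.5, 0, 0, 0],
    [0, 0, 1, 0, 0, 0],
    [0, 0, 0.8, 0, 0, 0],
    [0, 0, 0, 0, 0, 0],
  ],
)

```text
clock: 3.75
tool_pos: [0.574, -0.07, 0.0904]
eef_rot: [-180.0, 0.0, -20.9]
ft_force: [0.1, -0.6, 1.3]
grip_width: 0.0856
gripper_force: 0.0
```

Request:
drive_tool(
  moves=[
    [0, 0, 0, 0, 0, 0],
    [0, 0, 0, 0, 0, 0],
    [0, 0, 0, 0, 0, 0],
    [0, 0, 0, 0, 0, 0],
    [0, 0, 0, 0, 0, 0],
    [0, 0, 0, 0, 0, 0],
    [0, 0, 0, 0, 0, 0],
    [0, 0, 0, 0, 0, 0],
  ],
  grip=1,
  grip_force=30,
)

```text
clock: 4.55
tool_pos: [0.5744, -0.0701, 0.0918]
eef_rot: [-180.0, -0.1, -20.9]
ft_force: [-0.8, 1.1, 6.7]
grip_width: 0.0553
gripper_force: 31.5
```

Request:
drive_tool(
  moves=[
    [0, 0, -0.5, 0, 0, 0],
    [0, 0, -1, 0, 0, 0],
    [0, 0, -2, 0, 0, 0],
    [0, 0, -3, 0, 0, 0],
    [0, 0, -3, 0, 0, 0],
    [0, 0, -3, 0, 0, 0],
    [0, 0, -2, 0, 0, 0],
    [0, 0, -1, 0, 0, 0],
    [0, 0, 0, 0, 0, 0],
    [0, 0, 0, 0, 0, 0],
  ],
)

```text
clock: 5.55
tool_pos: [0.5738, -0.07, 0.2451]
eef_rot: [180.0, 0.1, -20.9]
ft_force: [-1.0, 0.5, -0.7]
grip_width: 0.0553
gripper_force: 32.0
```

```bash
python3 - <<'E'
from h import *
s=bot.get_state(); print(s['grip_width'],s['gripper_force'])
im,d,c=shot('top'); m=slice(150,260),slice(120,260); W=cloud(d,c)
go([.602,.3076,.104],15.2)
E
```

```text
0.05528741766876942 31.963958144187927
from [ 0.5737 -0.07    0.2447] [ 1.7999e+02  1.0000e-01 -2.0930e+01] first turn rz -36.13 then cm [ 12.63 -35.69  14.07] t 5.6
```

Request:
drive_tool(
  moves=[
    [0, 0, 0, 0, 0, -6],
    [0, 0, 0, 0, 0, -6],
    [0, 0, 0, 0, 0, -6],
    [0, 0, 0, 0, 0, -6],
    [0, 0, 0, 0, 0, -6],
    [0, 0, 0, 0, 0, -6.1],
    [1.26, -3.57, 0, 0, 0, 0],
    [1.26, -3.57, 0, 0, 0, 0],
    [1.26, -3.57, 0, 0, 0, 0],
    [1.26, -3.57, 0, 0, 0, 0],
    [1.26, -3.57, 0, 0, 0, 0],
    [1.26, -3.57, 0, 0, 0, 0],
    [1.26, -3.57, 0, 0, 0, 0],
    [1.26, -3.57, 0, 0, 0, 0],
    [1.26, -3.57, 0, 0, 0, 0],
    [1.26, -3.57, 0, 0, 0, 0],
    [0, 0, 0, 0, 0, 0],
    [0, 0, 0, 0, 0, 0],
  ],
)

```text
clock: 7.4
tool_pos: [0.6018, 0.308, 0.2443]
eef_rot: [180.0, 0.1, 15.3]
ft_force: [-0.9, -0.7, -0.8]
grip_width: 0.055
gripper_force: 32.1
```

```bash
python3 - <<'E'
from h import *
im,d,c=shot('wrist'); save('w2',im)
go([.602,.3076,.104],15.2)
E
```

```text
from [0.602  0.3071 0.2447] [1.7998e+02 1.1000e-01 1.5190e+01] first turn rz -0.01 then cm [ 1.000e-02 -4.000e-02  1.407e+01] t 7.45
```

View pics/w2.png

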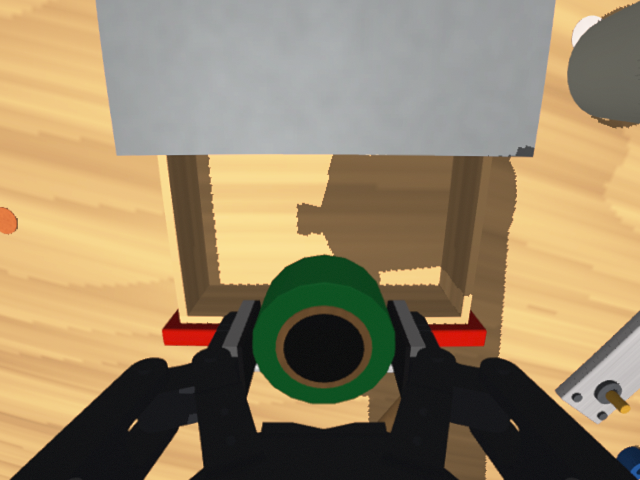

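The tape is held over the drawer. The cabinet lip is at row 155 and the front's inner edge near row 320. I'll check both by depth before going down.

```bash
python3 - <<'E'
from h import *
im,d,c=load('wrist'); W=cloud(d,c); a=np.radians(15.2); x=np.array([np.cos(a),np.sin(a)]); y=np.array([-np.sin(a),np.cos(a)])
o=bot.get_state()['tool_pos'][:2]
for u,v in [(325,150),(300,160),(200,150),(440,318),(447,300),(440,290),(440,330),(200,322),(200,332),(210,290),(200,315),(215,230),(175,230),(480,230)]:
    w=W[v,u]; print((u,v),'dx,dy from tool',((w[:2]-o)@x).round(4),((w[:2]-o)@y).round(4),'z',w[2].round(4))
E
```

```text
(325, 150) dx,dy from tool 0.0667 0.0005 z 0.1004
(300, 160) dx,dy from tool 0.0537 0.0203 z 0.0222
(200, 150) dx,dy from tool 0.067 0.0741 z 0.1001
(440, 318) dx,dy from tool -0.0579 -0.0873 z 0.0776
(447, 300) dx,dy from tool -0.0566 -0.1013 z 0.051
(440, 290) dx,dy from tool -0.0562 -0.101 z 0.0328
(440, 330) dx,dy from tool -0.063 -0.0853 z 0.0862
(200, 322) dx,dy from tool -0.061 0.0949 z 0.079
(200, 332) dx,dy from tool -0.0643 0.0925 z 0.0876
(210, 290) dx,dy from tool -0.0558 0.1001 z 0.0345
(200, 315) dx,dy from tool -0.0564 0.0952 z 0.0765
(215, 230) dx,dy from tool -0.0054 0.0949 z 0.0205
(175, 230) dx,dy from tool 0.0114 0.1048 z 0.078
(480, 230) dx,dy from tool 0.0116 -0.1083 z 0.0772
```

Request:
drive_tool(
  moves=[
    [0.2, 0, 2, 0, 0, 0],
    [0, 0, 2, 0, 0, 0],
    [0, 0, 2, 0, 0, 0],
    [0, 0, 2, 0, 0, 0],
    [0, 0, 2, 0, 0, 0],
    [0, 0, 1.5, 0, 0, 0],
    [0, 0, 1.2, 0, 0, 0],
    [0, 0, 0.8, 0, 0, 0],
    [0, 0, 0.7, 0, 0, 0],
    [0, 0, 0, 0, 0, 0],
    [0, 0, 0, 0, 0, 0],
  ],
)

```text
clock: 8.55
tool_pos: [0.6043, 0.3081, 0.1044]
eef_rot: [-180.0, -0.0, 15.2]
ft_force: [0.2, -0.1, -1.7]
grip_width: 0.0554
gripper_force: 32.1
```

Request:
drive_tool(
  moves=[
    [0, 0, 0, 0, 0, 0],
    [0, 0, 0, 0, 0, 0],
    [0, 0, 0, 0, 0, 0],
    [0, 0, 0, 0, 0, 0],
    [0, 0, 0, 0, 0, 0],
    [0, 0, 0, 0, 0, 0],
    [0, 0, 0, 0, 0, 0],
    [0, 0, 0, 0, 0, 0],
  ],
  grip=-1,
)

```text
clock: 9.35
tool_pos: [0.6041, 0.308, 0.104]
eef_rot: [-180.0, -0.0, 15.2]
ft_force: [-0.3, 1.1, -0.3]
grip_width: 0.0852
gripper_force: 0.0
```

Request:
drive_tool(
  moves=[
    [0, 0, -1, 0, 0, 0],
    [0, 0, -2, 0, 0, 0],
    [0, 0, -3, 0, 0, 0],
    [0, 0, -3, 0, 0, 0],
    [0, 0, -3, 0, 0, 0],
    [0, 0, -3, 0, 0, 0],
    [0, 0, -2, 0, 0, 0],
    [0, 0, 0, 0, 0, 0],
    [0, 0, 0, 0, 0, 0],
  ],
)

```text
clock: 10.25
tool_pos: [0.6041, 0.308, 0.2745]
eef_rot: [-180.0, -0.0, 15.2]
ft_force: [0.6, -0.3, -0.6]
grip_width: 0.0852
gripper_force: 0.0
```

```bash
python3 - <<'E'
from h import *
im,d,c=shot('wrist'); W=cloud(d,c); hsv=cv2.cvtColor(im,cv2.COLOR_RGB2HSV); H,S,V=[hsv[...,i].astype(int) for i in range(3)]
save('w3',im)
g=W[(H>40)&(H<85)&(S>80)&(W[...,2]>.045)&(W[...,2]<.06)]; e=cv2.minEnclosingCircle(g[:,:2].astype(np.float32)); print(len(g),e,np.median(g[:,2]))
a=np.radians(15.2); x=np.array([np.cos(a),np.sin(a)]); y=np.array([-np.sin(a),np.cos(a)]); o=np.array([.541,.291]); D=np.array(e[0])-o
print('in drawer',D@x,D@y); 
im,d,c=shot('top'); W=cloud(d,c)
exec(open('m.py').read().split('# end')[0].split("for n,b in")[0].replace("im,d,c=load('top'); W=cloud(d,c)",""))
m=box(375,410,195,280)&blue&(W[...,2]>.02); p=W[m]; print(len(p))
r=box(125,235,200,250)&((H<8)|(H>172))&(S>150)&(W[...,2]>.08); print('front',W[r].mean(0))
go([.5025,-.2947,.25],9.2)
E
```

```text
1755 ((0.6037662029266357, 0.3084619641304016), 0.027916448190808296) 0.05188160368257174
in drawer 0.06514875915240596 0.0003944642199809696
424
front [0.54555071 0.24241859 0.08994808]
from [0.6039 0.3079 0.2731] [1.800e+02 8.000e-02 1.517e+01] first turn rz 5.97 then cm [-19.64  57.86   2.31] t 10.35
```

The tape lies flat in the drawer at x=0.065, y≈0, with its top at 0.052. On to the lever.

Request:
drive_tool(
  moves=[
    [0, 0, 0, 0, 0, 6],
    [-1.23, 3.62, 0, 0, 0, 0],
    [-1.23, 3.62, 0, 0, 0, 0],
    [-1.23, 3.62, 0, 0, 0, 0],
    [-1.23, 3.62, 0, 0, 0, 0],
    [-1.23, 3.62, 0, 0, 0, 0],
    [-1.23, 3.62, 0, 0, 0, 0],
    [-1.23, 3.62, 0, 0, 0, 0],
    [-1.23, 3.62, 0, 0, 0, 0],
    [-1.23, 3.62, 0, 0, 0, 0],
    [-1.23, 3.62, 0, 0, 0, 0],
    [-1.23, 3.62, 0, 0, 0, 0],
    [-1.23, 3.62, 0, 0, 0, 0],
    [-1.23, 3.62, 0, 0, 0, 0],
    [-1.23, 3.62, 0, 0, 0, 0],
    [-1.23, 3.62, 0, 0, 0, 0],
    [-1.23, 3.62, 0, 0, 0, 0],
    [0, 0, 2.5, 0, 0, 0],
    [0, 0, 0, 0, 0, 0],
    [0, 0, 0, 0, 0, 0],
  ],
)

```text
clock: 12.35
tool_pos: [0.5021, -0.2947, 0.2485]
eef_rot: [-179.9, 0.1, 9.2]
ft_force: [-1.0, -0.7, 0.6]
grip_width: 0.0857
gripper_force: 0.0
```

```bash
cat > lev.py <<'E'
from h import *
def lever(zlo,zhi,name=None):
    im,d,c=shot('wrist'); W=cloud(d,c); hsv=cv2.cvtColor(im,cv2.COLOR_RGB2HSV); H,S,V=[hsv[...,i].astype(int) for i in range(3)]
    if name: save(name,im)
    Z=W[...,2]; o=bot.get_state()['tool_pos']; near=np.hypot(W[...,0]-o[0],W[...,1]-o[1])<.15
    bl=(H>100)&(H<130)&(S>110)&(V>30)&near; ye=(H>15)&(H<32)&(S>170)&(V>60)&near&(Z>zlo-.012)
    out={}
    top=(bl&(Z>zlo)&(Z<zhi)).astype(np.uint8); n,lab,st,ce=cv2.connectedComponentsWithStats(top)
    for i in range(1,n):
        if st[i,4]>150:
            p=W[lab==i]; print('blob',st[i,4],ce[i].round(),'circle',np.round(cv2.minEnclosingCircle(p[:,:2].astype(np.float32))[0],4),round(cv2.minEnclosingCircle(p[:,:2].astype(np.float32))[1],4),'z',np.median(p[:,2]).round(4))
    p=W[ye]; print('yellow',len(p),np.median(p,0).round(4), cv2.minAreaRect(p[:,:2].astype(np.float32)))
E
python3 - <<'E'
from lev import *
lever(.0335,.040,'w4'); go([.5025,-.2947,.25],9.2)
E
```

```text
blob 1060 [325.  83.] circle [ 0.6112 -0.2773] 0.0147 z 0.0358
blob 1582 [325. 286.] circle [ 0.449  -0.3043] 0.0229 z 0.0358
yellow 683 [ 0.5031 -0.2955  0.0322] ((0.5027359127998352, -0.29554617404937744), (0.02977066859602928, 0.016075272113084793), 8.999747276306152)
from [ 0.5024 -0.2946  0.2493] [-1.7998e+02  1.0000e-02  9.2100e+00] first turn rz 0.01 then cm [ 0.01  0.01 -0.07] t 12.4
```

View pics/w4.png

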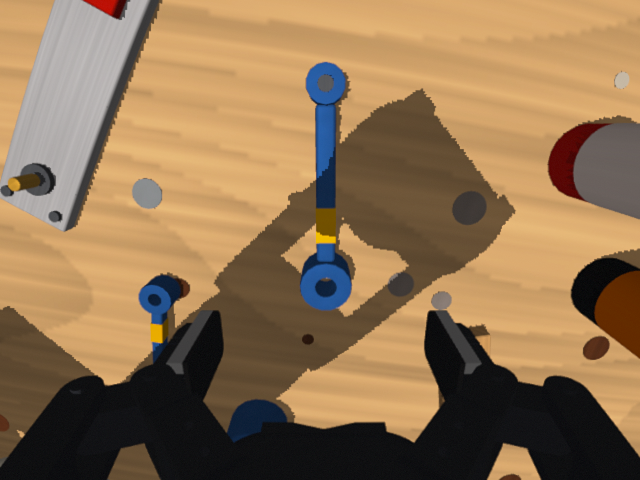

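The lever checks out: hub (0.449,-0.304) r 23 mm, eye (0.611,-0.277) r 15 mm, 164 mm apart at 9.4°. The band is at (0.503,-0.2955). Descending to grasp.

Request:
drive_tool(
  moves=[
    [0.1, 0.1, 2, 0, 0, -0.2],
    [0, 0, 2, 0, 0, 0],
    [0, 0, 3, 0, 0, 0],
    [0, 0, 3, 0, 0, 0],
    [0, 0, 2, 0, 0, 0],
    [0, 0, 2, 0, 0, 0],
    [0, 0, 1.5, 0, 0, 0],
    [0, 0, 1, 0, 0, 0],
    [0, 0, 0.5, 0, 0, 0],
    [0, 0, 0, 0, 0, 0],
    [0, 0, 0, 0, 0, 0],
  ],
)

```text
clock: 13.5
tool_pos: [0.5037, -0.2962, 0.0797]
eef_rot: [180.0, -0.0, 9.4]
ft_force: [0.0, -0.7, 0.3]
grip_width: 0.0853
gripper_force: 0.0
```

Request:
drive_tool(
  moves=[
    [0, 0, 0, 0, 0, 0],
    [0, 0, 0, 0, 0, 0],
    [0, 0, 0, 0, 0, 0],
    [0, 0, 0, 0, 0, 0],
    [0, 0, 0, 0, 0, 0],
    [0, 0, 0, 0, 0, 0],
    [0, 0, 0, 0, 0, 0],
    [0, 0, 0, 0, 0, 0],
    [0, 0, 0, 0, 0, 0],
    [0, 0, 0, 0, 0, 0],
    [0, 0, 0, 0, 0, 0],
    [0, 0, 0, 0, 0, 0],
  ],
  grip=1,
  grip_force=90,
)

```text
clock: 14.7
tool_pos: [0.5034, -0.296, 0.0792]
eef_rot: [180.0, -0.0, 9.4]
ft_force: [-2.1, 2.0, 5.2]
grip_width: 0.0146
gripper_force: 89.5
```

Request:
drive_tool(
  moves=[
    [0, 0, -0.3, 0, 0, 0],
    [0, 0, -0.6, 0, 0, 0],
    [0, 0, -1, 0, 0, 0],
    [0, 0, -1.5, 0, 0, 0],
    [0, 0, -1.5, 0, 0, 0],
    [0, 0, -1.5, 0, 0, 0],
    [0, 0, -1.5, 0, 0, 0],
    [0, 0, -1.5, 0, 0, 0],
    [0, 0, -1, 0, 0, 0],
    [0, 0, -0.6, 0, 0, 0],
    [0, 0, 0, 0, 0, 0],
    [0, 0, 0, 0, 0, 0],
    [0, 0, 0, 0, 0, 0],
  ],
)

```text
clock: 16.0
tool_pos: [0.5032, -0.2958, 0.1881]
eef_rot: [-179.9, 0.0, 9.4]
ft_force: [0.3, -0.7, -7.6]
grip_width: 0.0143
gripper_force: 87.9
```

```bash
python3 - <<'E'
from lev import *
lever(.13,.16,'w5')
s=np.array([.5022,-.0402]); p=np.array([.6552,-.0982]); u=(p-s)/np.linalg.norm(p-s); t=(s+p)/2+u*(.055-.0825); yaw=np.degrees(np.arctan2(u[1],u[0])); print(t,yaw)
go([*t,.19],yaw)
E
```

```text
blob 15683 [323. 140.] circle [ 0.5677 -0.2843] 0.0512 z 0.1409
blob 2192 [323. 404.] circle [ 0.4784 -0.2992] 0.0168 z 0.1407
yellow 2588 [ 0.5038 -0.2954  0.141 ] ((0.5025579333305359, -0.29505258798599243), (0.03149412199854851, 0.016543621197342873), 8.154825210571289)
[ 0.55298565 -0.05945208] -20.760964873420892
from [ 0.5032 -0.2959  0.1881] [-1.7994e+02  5.0000e-02  9.3700e+00] first turn rz 30.14 then cm [ -3.72 -23.87  -0.19] t 16.05
```

View pics/w5.png

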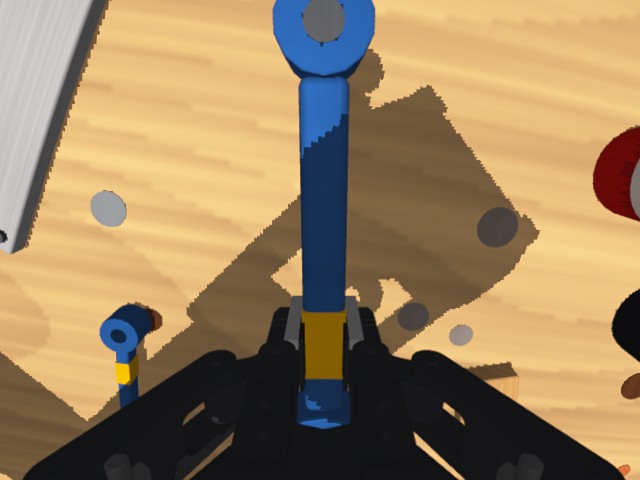

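The lever is held on the band and level, with the arm top at z 0.141 on both sides. Carrying it to the fixture.

Request:
drive_tool(
  moves=[
    [0, 0, 0, 0, 0, 3],
    [0, 0, 0, 0, 0, 5],
    [0, 0, 0, 0, 0, 6],
    [0, 0, 0, 0, 0, 6],
    [0, 0, 0, 0, 0, 5],
    [0, 0, 0, 0, 0, 3.1],
    [0, 0, 0, 0, 0, 2],
    [-0.12, -0.87, 0, 0, 0, 0],
    [-0.3, -2, 0, 0, 0, 0],
    [-0.4, -2.5, 0, 0, 0, 0],
    [-0.5, -3, 0, 0, 0, 0],
    [-0.5, -3, 0, 0, 0, 0],
    [-0.5, -3, 0, 0, 0, 0],
    [-0.4, -3, 0, 0, 0, 0],
    [-0.4, -2.5, 0, 0, 0, 0],
    [-0.3, -2, 0, 0, 0, 0],
    [-0.2, -1.3, 0, 0, 0, 0],
    [-0.1, -0.7, 0, 0, 0, 0],
    [0, 0, 0, 0, 0, 0],
    [0, 0, 0, 0, 0, 0],
  ],
)

```text
clock: 18.05
tool_pos: [0.5529, -0.0601, 0.1889]
eef_rot: [180.0, 0.0, -20.7]
ft_force: [-1.0, -0.4, -7.8]
grip_width: 0.0143
gripper_force: 88.4
```

```bash
python3 - <<'E'
from lev import *
go([.553,-.0595,.174],-20.8)
for n in('top','scene'):
    im,d,c=shot(n); save(n+'9',im); W=cloud(d,c); hsv=cv2.cvtColor(im,cv2.COLOR_RGB2HSV); H,S,V=[hsv[...,i].astype(int) for i in range(3)]
    near=np.hypot(W[...,0]-.57,W[...,1]+.066)<.16
    m=(H>100)&(H<130)&(S>110)&(V>30)&near&(W[...,2]>.07)
    for nm,q,r in (('hub',(.5022,-.0402),.05),('eye',(.6552,-.0982),.032)):
        k=m&(np.hypot(W[...,0]-q[0],W[...,1]-q[1])<r)&(W[...,2]>.136)
        p=W[k]; print(n,nm,len(p),cv2.minEnclosingCircle(p[:,:2].astype(np.float32)) if len(p) else '',np.median(p[:,2]) if len(p) else '')
E
```

```text
from [ 0.5529 -0.0601  0.1889] [ 1.7999e+02  1.0000e-02 -2.0730e+01] first turn rz 0.07 then cm [-0.02 -0.06  1.49] t 18.05
top hub 179 ((0.5008143782615662, -0.04171847552061081), 0.021834351122379303) 0.14598214606436746
top eye 30 ((0.6601337194442749, -0.09911340475082397), 0.012342831119894981) 0.14533943815600475
scene hub 3 ((0.5052251815795898, -0.028599772602319717), 0.017522798851132393) 0.14565478736367068
scene eye 117 ((0.6479712128639221, -0.09629431366920471), 0.0224046278744936) 0.14571851891355533
```

View pics/scene9.png

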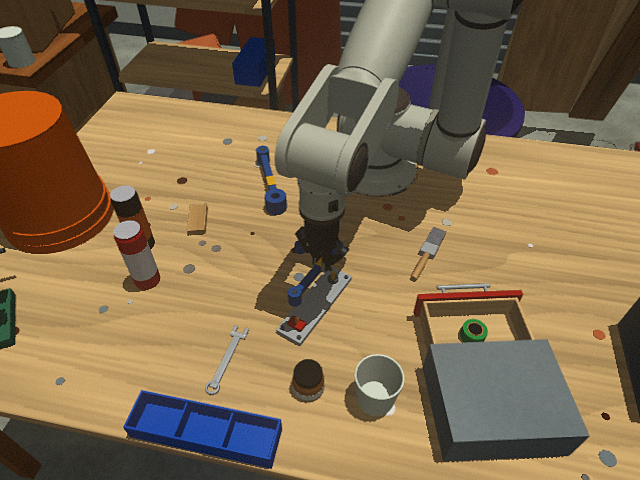

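The tape sits in the drawer and the lever is above the fixture, hub within about 2 mm of the stud and the ends level (0.146 and 0.145). I'll lower 1.5 cm so the underside is 5 cm above the tips.

Request:
drive_tool(
  moves=[
    [0, -0.05, 0.3, 0, 0, 0],
    [0, 0, 0.5, 0, 0, 0],
    [0, 0, 0.4, 0, 0, 0],
    [0, 0, 0.3, 0, 0, 0],
    [0, 0, 0, 0, 0, 0],
    [0, 0, 0, 0, 0, 0],
    [0, 0, 0, 0, 0, 0],
    [0, 0, 0, 0, 0, 0],
    [0, 0, 0, 0, 0, 0],
    [0, 0, 0, 0, 0, 0],
  ],
)

```text
clock: 19.15
tool_pos: [0.5532, -0.0591, 0.174]
eef_rot: [-180.0, -0.0, -20.7]
ft_force: [-0.1, 0.2, -7.7]
grip_width: 0.0142
gripper_force: 88.4
```

```bash
python3 - <<'E'
from lev import *
im,d,c=shot('wrist'); W=cloud(d,c); hsv=cv2.cvtColor(im,cv2.COLOR_RGB2HSV); H,S,V=[hsv[...,i].astype(int) for i in range(3)]
k=(H>100)&(H<130)&(S>110)&(np.hypot(W[...,0]-.6552,W[...,1]+.0982)<.03)&(W[...,2]>.126); p=W[k]
print(len(p),cv2.minEnclosingCircle(p[:,:2].astype(np.float32)),np.median(p[:,2]))
s=bot.get_state(); print(s['tool_pos'],s['gripper_force'],s['qvel'].round(2))
E
```

```text
6694 ((0.6460626125335693, -0.09399066120386124), 0.02051631733775139) 0.13017822510896607
[ 0.55324683 -0.05909934  0.1739653 ] 88.39529871940613 [-0.06  0.03  0.01 -0.   -0.04 -0.02]
```

```bash
python3 -c "
from station import bot; print(bot.job_done())"
```

```text
the job is handed in; nothing more can be done
None
```

I handed the job in at about 19 s of the 58 s limit; no verdict came back. The tape is in the drawer, and the arm is holding the middle-sized lever level by its yellow band about 5 cm above the stud and pin, with the hub about 2 mm and the small end about 5 mm off centre on the last clear reading. No bystander looked disturbed in the last scene picture.

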